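# Get the spark plug out from behind the torch and the bottle, then put those back

### The job

The spark plug lies behind the upright torch and the red bottle on the metal caddy. Stand the torch and the bottle aside on the green mat, then lay the spark plug in the middle of the yellow tray, along its longer side, and after that stand the torch and the bottle upright again, each on the very seat of the caddy it came from. Do not let them tip over, and do not disturb the side cutters, the screw tin or the roll of masking tape.

Things in the scene. Friction and masses are not known exactly. Their poses are not given: they have to be found in the camera images.
- torch: Black pocket torch standing upright, lens at the top: 112 mm tall, 32 to 34 mm diameter all the way for gripping, about 0.18 kg. Origin at the centre of its foot, z up along its axis. Starts on one of the caddy's two seats (which one varies). Grip it round the head, 75 to 90 mm above its foot; the fingers may close in any direction, in front and behind is freest.
- bottle: Red plastic bottle with a paper label and a white cap, standing upright: 34 mm diameter, straight-sided from 3 to 65 mm above its base, then a shoulder and neck, 110 mm tall in all, about 0.12 kg. Origin at the centre of its base, z up along its axis. Starts on the caddy's other seat. Grip its straight side 52 to 60 mm above the base, best with the fingers in front and behind.
- plug: Spark plug lying down: white insulator, grey metal body, 78 mm long, 18 to 22 mm thick, about 0.05 kg. Origin 11 mm below the middle of its axis; y along its length, z up. Starts on the blue strip at the back of the caddy, behind torch and bottle, along the caddy's y. Grip it across the middle from above, about 20 mm above what it lies on; a gripper has no room there while torch and bottle stand.
- caddy: Fixed flat metal sheet 105 x 125 mm (x, y), 4 mm thick. Origin at the centre of its underside, x to the back, y left, z up. Flush round black seats at x -8, y -38 and +38 mm; behind, two 3 mm high ribs along y, 25 mm apart, the spark plug between them at x 26.5 mm. Caddy, tray and mat lie in a row along y on a fixed plywood shelf (top at z 95 mm) behind a 171 mm high tool rack.
- mat: Fixed green rubber mat, 105 x 128 mm (x, y), 4 mm thick, empty at the start: the side area where torch and bottle stand while the spark plug is fetched, side by side along its y (for example at y -38 and +38 mm). Origin at the centre of its underside, x to the back, y left, z up. Caddy, tray and mat lie side by side in any order, about 140 to 180 mm apart.
- tray: Fixed shallow yellow plastic tray, 90 x 104 mm outside (x, y), floor 4 mm thick, walls 3 mm thick, their rim 9 mm above the shelf; empty at the start. Origin at the centre of its underside, y along its longer side (left), z up. The spark plug is to lie in its middle along y, either end first.
- cutters: Red-handled side cutters lying flat on the front of the cart, 56 x 142 x 12 mm, a bystander, not to be moved. Origin at the centre of its underside.
- screw_tin: Open round tin for screws, 73 mm diameter, 42 mm high, a bystander, not to be moved. Origin at the centre of its underside.
- masking_tape: Roll of cream masking tape lying flat, 68 mm diameter, 24 mm high, a bystander, not to be moved. Origin at the centre of its underside.

How it is judged (in metres and radians):
On the way, in this order (a step that is already met when the one before it is completed fails the run):
1. torch and bottle stand upright on the green mat, released, the spark plug not yet moved (x of torch in the frame of mat between -0.05 and 0.05 m and y of torch in the frame of mat between -0.06 and 0.06 m and z of each of torch, bottle in the frame of mat below 0.012 m and angle between each of torch, bottle's own z axis and vertical below 0.1 rad and linear speed of each of torch, bottle below 0.02 m/s and angular speed of each of torch, bottle below 0.2 rad/s and contact force between the fingers and torch below 0.1 N and x of bottle in the frame of mat between -0.05 and 0.05 m and y of bottle in the frame of mat between -0.06 and 0.06 m and contact force between the fingers and bottle below 0.1 N and distance of plug from where it was at the start of the episode below 0.015 m), for 0.2 s.
2. the spark plug lies released in the middle of the yellow tray, along it, torch and bottle still standing on the mat (x of torch in the frame of mat between -0.05 and 0.05 m and y of torch in the frame of mat between -0.06 and 0.06 m and z of each of torch, bottle in the frame of mat below 0.012 m and angle between each of torch, bottle's own z axis and vertical below 0.1 rad and linear speed of each of torch, bottle, plug below 0.02 m/s and angular speed of each of torch, bottle, plug below 0.2 rad/s and contact force between the fingers and torch below 0.1 N and x of bottle in the frame of mat between -0.05 and 0.05 m and y of bottle in the frame of mat between -0.06 and 0.06 m and contact force between the fingers and bottle below 0.1 N and horizontal distance between plug and tray below 0.012 m and angle between the y axis of plug and the y axis of tray, either way round below 0.25 rad and z of plug in the frame of tray between -0.03 and 0.03 m and angle between plug's own y axis and vertical above 1.45 rad and contact force between the fingers and plug below 0.1 N), for 0.2 s.
At the end, for the whole second after the job is handed in: Torch and bottle each stand upright (within 0.1 rad) and at rest within 12 mm of where they stood at the start; the spark plug lies at rest on the tray's floor, its origin within 12 mm of the tray's centre and its length within 0.25 rad of the tray's longer side; all released (distance of each of torch, bottle from where it was at the start of the episode below 0.012 m and angle between each of torch, bottle's own z axis and vertical below 0.1 rad and linear speed of each of torch, bottle, plug below 0.02 m/s and angular speed of each of torch, bottle, plug below 0.2 rad/s and contact force between the fingers and torch below 0.1 N and contact force between the fingers and bottle below 0.1 N and horizontal distance between plug and tray below 0.012 m and angle between the y axis of plug and the y axis of tray, either way round below 0.25 rad and z of plug in the frame of tray between -0.03 and 0.03 m and angle between plug's own y axis and vertical above 1.45 rad and contact force between the fingers and plug below 0.1 N); the robot touches nothing.
It fails at once if torch or bottle is tipped by more than 0.5 rad (angle between any of torch, bottle's own z axis and vertical above 0.5 rad).
It fails at once if side cutters, screw tin or masking tape moved by more than 30 mm (distance of any of cutters, screw_tin, masking_tape from where it was at the start of the episode above 0.03 m).
It also fails if it takes over 109 s, if anything falls off the work surface, if the arm or the gripper's body presses on something with over 40 N, if the wrist force passes 120 N, or if a joint passes its speed limit or range.

### The arm

A 7-joint arm with a two-finger parallel gripper is mounted at the origin on a cart in front of the work surface, level with it; the furniture and walls round the work are solid. World frame = base frame: x ahead of the robot, y to its left, z up, the work surface at z = 0. Lengths are in mm, angles in rad, forces in N, time in s.
With the tool pointing down it reaches from about 375 to 925 mm from the base axis. Payload 3.1 kg.
Tool frame: the origin (TCP) lies midway between the tips of the shut fingers; the grasp point (between the pads) lies 19 mm behind it; z points along the fingers, y is the line along which they close (so a half turn about z gives the same grasp; the last joint's range is limited). The gripper opens to 85 mm and grips with 20 to 120 N. Pads are 22 mm wide; open, the fingers measure 114 mm over their backs; the gripper's body (76 mm by 85 mm) begins 54 mm behind the grasp point. The pads swing forward as they close: fully open they stand 13 mm farther back than shut.
Start: joints at [-1.27, 0.383, 0.044, 1.598, -0.018, 1.161, -0.05], TCP at [252.382, 599.005, 231.269] pointing down, gripper open.
Joint ranges: [-2.61, 2.61], [-0.41, 2.15], [-1.48, 1.57], [0, 2.5], [-1.57, 4.71], [0.05, 1.97], [-2.85, 2.85]. Speed limits (rad/s): [2.79, 2.79, 3.14, 3.14, 3.14, 3.14, 3.14].

### API

Orientations are given as a unit quaternion [x, y, z, w].
In Python, from plant import robot gives the robot as it stands. The module is installed in compiled form; this text tells all that it offers.
- The arm moves only by the tool send_rows, never from a script. Its argument "moves" is text: rows parted by semicolons, each of 6 numbers parted by spaces: the shift along the world's x, y, z in cm, then the turn, a rotation vector about the world's x, y, z in rad. A call has 1 to 20 rows; each row is the pose to reach, as a shift and turn from the pose commanded when the call began; what a row does not reach only later rows make up. A row lasts 1/10 s, in which the tool goes at most 50 mm and 8.59 degrees, less where a joint would pass 70% of its speed; a pose out of reach is approached as far as the arm can. A call with a gripper value outside its range is refused whole. "hand" is the opening, from 0 (shut) to 1 (fully open), set as the call begins (left out, the last holds). The fingers move at their own pace and stop on an object; "force" is the grip in N (left out, the last holds). Time passes only in rows, so rows that repeat a pose let the fingers close. It gives the time, the measured TCP pose, the force, the opening and the grip force at its end, in the units of the state.
- robot.read_state(): the state, without advancing time (a new reading comes with each control period).
- robot.get_image(name): name is "scene" or "top"; returns (picture, depth): 420x560x3 uint8, red, green, blue; 420x560 float32, mm along the optical axis (not along the pixel's ray), 0 where there is no reading.
- robot.get_calibration(name): a dict with "camera_matrix" (3x3 intrinsics, pixels), "k1" (the pictures are not rectified: a ray, as slopes to the right and down, at radius r is drawn at 1 + k1 r^2 times it, then the intrinsics apply), "R" (3x3) and "t" (3): a world point X has camera coordinates R X + t. Camera axes: x right, y down, z forward; pixel columns grow to the right and rows downward; lengths in mm; the calibration is good to about 2 mm. A picture is of the moment at which its call begins. get_calibration takes no time and is no camera call.
- robot.close_job(): hands the job in; it is judged then, once.
The state is a dict: "clock": time; "joint_positions": joint angles; "qd": joint speeds; "effort": joint torques, N m; "tool_pos": TCP position; "orientation": TCP orientation; "contact_force": force on the tool from outside, world axes, zero at the start; "wrist_torque": the same for the moment, N m; "grip_width": opening from 0.0 (shut) to 1.0 (fully open); "grip_force": force on a finger pad.
Only numpy, scipy, OpenCV 4.12 (cv2) and the standard library are available. Lean on these libraries where they do the work, as an engineer would, in place of code of your own. Each camera call takes 0.05 s, during which the arm holds its last target. There are 200 camera calls.

## Working session

There is one attempt and no reset: what is moved stays moved. The work goes in short steps, Python scripts to look and compute and a tool call to move; the robot and the scene stay as the last step left them, time stands still between calls to the robot, and variables do not carry over. Pictures are saved under pics/ and viewed, at most 14 in all, crops included, and the job is handed in when it is done.

Besides the shell and the picture viewer there is one more tool, called by a JSON object that holds its "name" and its "arguments". send_rows: Moves the arm, as the interface text tells. Its arguments: {"type":"object","properties":{"moves":{"type":"string"},"hand":{"type":"number"},"force":{"type":"number"}},"required":["moves"]}

```bash
mkdir -p pics
cat > h.py <<'E'
import numpy as np, cv2
from plant import robot
def snap(n):
    p,d=robot.get_image(n); return p.copy(),d.copy()
def pts(n,d):
    """world xyz per pixel from depth"""
    c=robot.get_calibration(n);K=np.array(c["camera_matrix"]);R=np.array(c["R"]);t=np.array(c["t"])
    h,w=d.shape;u,v=np.meshgrid(np.arange(w),np.arange(h))
    xy=cv2.undistortPoints(np.stack([u,v],-1).reshape(-1,1,2).astype(float),K,np.array([c["k1"],0,0,0.])).reshape(h,w,2)
    P=np.dstack([xy*d[...,None],d])
    W=(P-t)@R; W[d==0]=np.nan
    return W
E
python3 - <<'E'
from h import *
for n in("top","scene"):
    p,d=snap(n);cv2.imwrite(f"pics/{n}0.png",p[...,::-1]);np.savez(f"{n}0.npz",p=p,d=d)
    c=robot.get_calibration(n);print(n,c["k1"],-np.array(c["R"]).T@np.array(c["t"]),np.round(c["R"],2).tolist(),(d==0).mean())
print(robot.read_state())
E
```

```text
top -0.05754463128700314 [ 429.17256874    2.8773141  1169.33124361] [[0.03, -1.0, 0.01], [-1.0, -0.03, -0.08], [0.08, -0.01, -1.0]] 0.004107142857142857
scene -0.19591320736703374 [1181.35906338   58.70663067 1195.68242411] [[-0.12, 0.99, -0.0], [0.85, 0.1, -0.52], [-0.51, -0.06, -0.86]] 0.003941326530612245
{'clock': 0.1, 'joint_positions': array([-1.26981831,  0.38379392,  0.04382784,  1.59947471, -0.01790143,
        1.16120824, -0.04993366]), 'qd': array([-0.00032476, -0.00162452,  0.00104862, -0.0027605 ,  0.00078043,
       -0.00088039, -0.00061802]), 'effort': array([ 2.91418582e-03, -4.34729648e+01,  1.02923200e+00, -2.50454468e+01,
        1.08156822e-02,  5.45669929e-03,  2.42698427e-06]), 'tool_pos': array([252.04249884, 598.17943179, 229.95959385]), 'orientation': array([ 1.98044435e-01,  9.80192251e-01, -1.23235240e-03, -1.83678247e-04]), 'contact_force': array([ 0.25312915, -0.2048172 , -0.03486949]), 'wrist_torque': array([0.00843359, 0.01733354, 0.01169532]), 'grip_force': 0.0, 'grip_width': 0.9996954312939527}
```

View pics/top0.png

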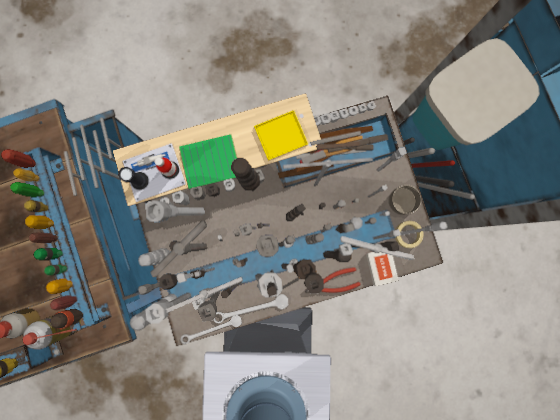

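View pics/scene0.png

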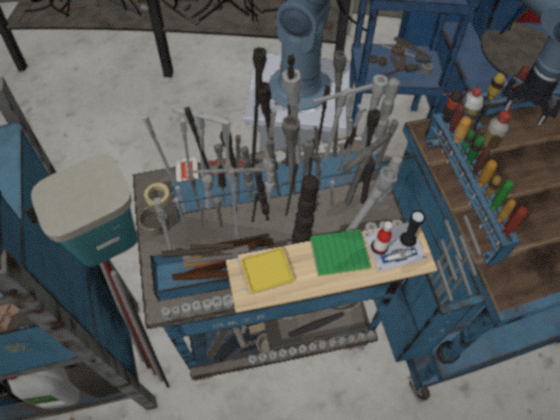

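The top view shows a row turned about 15°: the caddy at the left (torch (130,178), bottle (165,165)), the mat at (209,160) and the tray at (281,135). The scene view confirms this, with the torch at (413,228), the bottle at (382,237), and tall tool handles in front of the shelf.

Run:
```python
from h import *
for n in("top","scene"):
    z=np.load(f"{n}0.npz");p,d=z["p"],z["d"];W=pts(n,d)
    hsv=cv2.cvtColor(p,cv2.COLOR_RGB2HSV)
    roi=(abs(W[...,2]-100)<25)
    for nm,lo,hi in(("tray",(22,150,120),(34,255,255)),("mat",(55,120,60),(80,255,255)),):
        m=cv2.inRange(hsv,lo,hi)>0; m&=roi
        k,l,s,_=cv2.connectedComponentsWithStats(m.astype(np.uint8));i=1+s[1:,4].argmax()
        w=W[l==i];r=cv2.minAreaRect(w[:,:2].astype(np.float32));print(n,nm,np.round(r[0]),np.round(r[1]),round(r[2],1),"z",np.nanmedian(w[:,2]))
    wood=(roi&(cv2.inRange(hsv,(8,40,120),(22,170,255))>0))
    k,l,s,_=cv2.connectedComponentsWithStats(wood.astype(np.uint8))
    i=1+s[1:,4].argmax(); print("wood z",np.nanmedian(W[l==i][:,2]))
    # height map of tall items near the shelf and in front
    m=(W[...,2]>185)&(W[...,2]<235)&(W[...,0]>450)&(abs(W[...,1])<600)
    k,l,s,c=cv2.connectedComponentsWithStats(m.astype(np.uint8))
    for i in range(1,k):
        if s[i,4]>12: w=W[l==i];print(n,"tall",s[i,4],np.round(c[i]),np.round(np.median(w,0)),np.round(w.min(0)),np.round(w.max(0)),np.round(p[l==i].mean(0)))
    if n=="top":
        cr=cv2.resize(p[90:220,90:330],None,fx=3.3,fy=3.3,interpolation=cv2.INTER_CUBIC);cv2.imwrite("pics/t0c.png",cr[...,::-1])
        # coarse height map in world grid
        f=W.reshape(-1,3);g={}
        for x in range(250,850,40):
            row=[]
            for y in range(440,-361,-40):
                s=(abs(f[:,0]-x)<20)&(abs(f[:,1]-y)<20);row.append(f"{np.nanmax(f[s,2]) if s.any() else -1:4.0f}")
            print(x,*row)
    else:
        cr=cv2.resize(p[150:320,200:450],None,fx=3.2,fy=3.2,interpolation=cv2.INTER_CUBIC);cv2.imwrite("pics/s0c.png",cr[...,::-1])
```

```text
top tray [690. -16.] [ 94. 103.] 24.2 z 99.36618715836136
top mat [622. 150.] [105. 126.] 15.5 z 99.19201137224505
wood z 95.16989750280311
top tall 18 [501.  30.] [ 932. -516.  190.] [ 924. -524.  187.] [ 939. -505.  193.] [64. 73. 77.]
top tall 202 [470.  40.] [ 891. -431.  213.] [ 872. -441.  185.] [ 908. -423.  234.] [63. 57. 53.]
top tall 104 [424. 134.] [ 671. -317.  227.] [ 639. -355.  217.] [ 713. -295.  235.] [37. 75. 79.]
top tall 1074 [525. 161.] [ 623. -548.  211.] [ 540. -587.  185.] [ 709. -510.  235.] [44. 73. 88.]
top tall 1282 [ 44. 189.] [533. 489. 206.] [450. 439. 186.] [625. 546. 235.] [ 83. 103. 114.]
top tall 55 [395. 157.] [ 622. -258.  213.] [ 618. -272.  188.] [ 630. -255.  230.] [99. 96. 94.]
top tall 71 [159. 162.] [597. 243. 208.] [590. 237. 185.] [606. 254. 214.] [188. 174. 170.]
top tall 223 [127. 175.] [569. 311. 207.] [552. 296. 189.] [584. 329. 215.] [127. 127. 128.]
top tall 33 [249. 180.] [561.  49. 221.] [556.  39. 206.] [579.  68. 235.] [44. 39. 36.]
top tall 18 [322. 174.] [ 580. -103.  210.] [ 579. -109.  186.] [ 585. -101.  235.] [82. 79. 77.]

[... 3854 characters left out ...]
 235.] [67. 80. 86.]
scene tall 39 [234. 203.] [ 587. -103.  211.] [ 582. -108.  187.] [590. -98. 234.] [ 95.  98. 100.]
scene tall 138 [306. 211.] [595.  59. 219.] [574.  41. 185.] [600.  79. 235.] [41. 38. 36.]
scene tall 84 [161. 214.] [ 633. -261.  211.] [ 622. -270.  186.] [ 637. -254.  229.] [96. 96. 93.]
scene tall 212 [417. 218.] [574. 312. 205.] [555. 297. 186.] [588. 330. 215.] [92. 97. 99.]
scene tall 72 [387. 227.] [605. 243. 207.] [594. 236. 186.] [610. 253. 214.] [160. 150. 147.]
scene tall 941 [ 47. 294.] [ 864. -462.  206.] [ 720. -560.  185.] [ 953. -424.  235.] [45. 54. 58.]
scene tall 207 [113. 254.] [ 753. -338.  226.] [ 704. -395.  210.] [ 783. -293.  235.] [47. 67. 69.]
```

View pics/t0c.png

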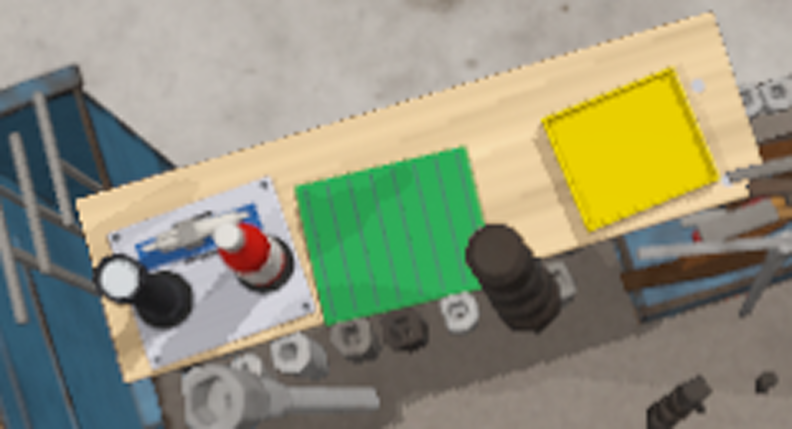

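View pics/s0c.png

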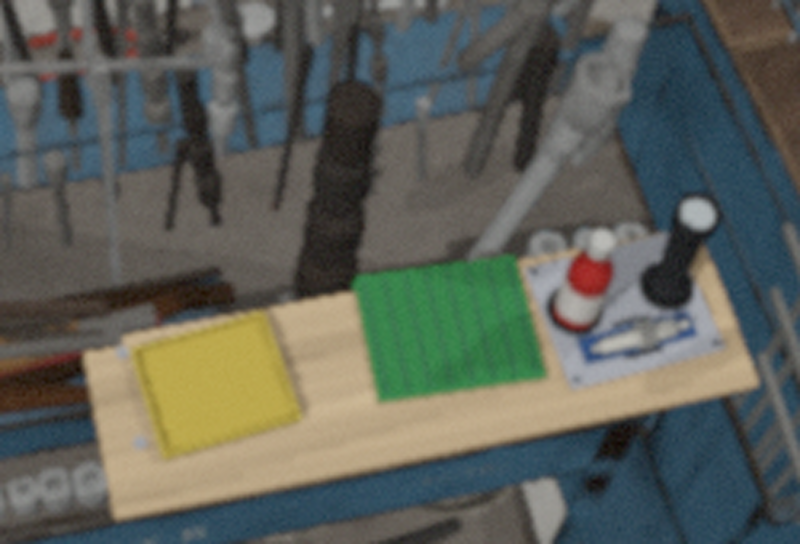

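The crops show the torch on the left seat, with its lens at (120,278) in the top crop. The bottle is on the right seat with its cap at (232,237). The plug lies on the blue strip behind them at (200,232), the mat and tray are empty, and a tall black handle stands in front between the mat and tray.

Run:
```python
from h import *
from scipy.optimize import least_squares
A={}
for n in("top","scene"):
    z=np.load(f"{n}0.npz");p,d=z["p"],z["d"];W=pts(n,d);A[n]=(p,W)
    f=W.reshape(-1,3);c=p.reshape(-1,3).astype(int)
    near=lambda x,y,r:(np.hypot(f[:,0]-x,f[:,1]-y)<r)
    for nm,x,y,lo,hi in(("torch lens",571,311,208,218),("torch side",571,311,115,205),("cap",600,243,203,215),("bottle side",600,243,105,160)):
        w=f[near(x,y,30)&(f[:,2]>lo)&(f[:,2]<hi)]
        r=cv2.minEnclosingCircle(w[:,:2].astype(np.float32))
        s=least_squares(lambda q:np.hypot(w[:,0]-q[0],w[:,1]-q[1])-17,[x,y],loss="soft_l1").x
        print(n,nm,len(w),"encl",np.round(r[0],1),round(r[1],1),"mean",np.round(w.mean(0),1),"fit",np.round(s,1))
    # caddy plate: grey light points z 95..103
    m=near(600,290,110)&(f[:,2]>93)&(f[:,2]<104)&(c.min(1)>110)&(c.max(1)-c.min(1)<45)
    M=np.zeros(len(f),np.uint8);M[m]=1;M=cv2.morphologyEx(M.reshape(420,560),cv2.MORPH_OPEN,np.ones((2,2)))
    k,l,s,_=cv2.connectedComponentsWithStats(M);i=1+s[1:,4].argmax();w=f[(l==i).ravel()]
    r=cv2.minAreaRect(w[:,:2].astype(np.float32));print(n,"plate",r,len(w))
    # plug: white/grey points above 106
    m=near(620,290,60)&(f[:,2]>108)&(f[:,2]<125);w=f[m];
    w=w[(w[:,0]-585)*np.cos(.35)+(w[:,1]-277)*np.sin(.35)>22]
    if len(w)>5:
        r=cv2.minAreaRect(w[:,:2].astype(np.float32));print(n,"plug",r,len(w),np.nanmax(w[:,2]))
# arm in scene
W=A["scene"][1];f=W.reshape(-1,3)
for h in range(200,760,40):
    m=(f[:,2]>h)&(f[:,2]<h+40)&(f[:,0]<420)&(f[:,0]>-200)&(f[:,1]>0)&(f[:,1]<750);w=f[m]
    w=w[(np.hypot(w[:,0]-252,w[:,1]-599)<130)]
    if len(w):print("arm",h,len(w),np.round(w.min(0)),np.round(w.max(0)))
# profile in front of the shelf along row axis, from both views
F=np.vstack([A[k][1].reshape(-1,3) for k in A])
a=np.deg2rad(18);X=np.array([np.cos(a),np.sin(a)]);Y=np.array([-np.sin(a),np.cos(a)])
q=F[:,:2]-[622,150];u=q@X;v=q@Y
print("v",list(range(200,-241,-20)))
for x in range(-170,90,20):
    print(x,*[f"{np.nanmax(F[s,2]) if (s:=(abs(u-x)<10)&(abs(v-y)<10)).any() else -1:4.0f}" for y in range(200,-241,-20)])
```

```text
top torch lens 81 encl [569.1 312.9] 16.6 mean [569.1 313.5 210.3] fit [569.7 311.9]
top torch side 141 encl [568.2 309.6] 15.3 mean [565.4 304.8 170.1] fit [571.4 317.2]
top cap 57 encl [598.9 245.6] 8.8 mean [598.5 244.6 208.5] fit [614.3 245.9]
top bottle side 93 encl [598.1 244.2] 17.2 mean [591.5 233.9 136. ] fit [598.9 244.8]
top plate ((572.3778686523438, 273.058837890625), (68.74639129638672, 126.36001586914062), 19.9763126373291) 861
top plug ((620.2060546875, 292.24267578125), (19.343595504760742, 75.41505432128906), 29.634471893310547) 147 120.9205714472069
scene torch lens 50 encl [571.  311.6] 17.5 mean [569.6 313.2 209.9] fit [572.4 311.1]
scene torch side 237 encl [573.7 312.9] 16.2 mean [579.1 310.  168.3] fit [566.9 316.5]
scene cap 47 encl [602.1 243.4] 9.0 mean [602.3 243.4 208.2] fit [586.7 240.4]
scene bottle side 164 encl [599.2 240.9] 21.9 mean [613.1 240.7 133.5] fit [600.7 245.4]
scene plate ((617.1112060546875, 294.15240478515625), (63.03517150878906, 130.5209503173828), 20.701566696166992) 542
scene plug ((620.7689208984375, 288.274658203125), (19.765308380
[... 1542 characters left out ...]
 106  103  104  103  104  103  105  104  105  104  103  105  103  100  100  103  111  107  107  106  110  143
-10  103  214  215  104  168  209  177  105  108  103  104  105  103  105  101  101  102  109  103  103  104  104  107
10  103  215  212  104  173  214  209  108  106  103  105  105  103  103  103  100  106  107  106  105  105  107  107
30  102  113  118  121  115  174  173  104  105  105  107  105  104  104  100  100  106  105  103  105  103  107  104
50  104  110  117  121  117  114  105  103  104  103  103  104  104  104  100   99  104  106  109  107  106  106  100
70  102  101  100  103  103  103  103  102   99  100   99  100  101  101  100  101  100  100  102  104  106  105  100
```

The caddy's yaw is about 21°, with the torch at about (570,312) and the bottle at about (600,244). The mat is at (622,150) and the tray at (690,-16), yaw 24°. I'll raise the arm and go over the bottle.

{"name": "send_rows", "arguments": {"moves": "0 0 5 0 0 0; 0 0 10 0 0 0; 0 0 15 0 0 0; 0 0 20 0 0 0; 3.5 -3.5 20 0 0 -0.08; 7 -7 20 0 0 -0.16; 10.5 -10.5 20 0 0 -0.24; 14 -14 20 0 0 -0.32; 17.5 -17.5 20 0 0 -0.4; 21 -21 20 0 0 -0.48; 24.5 -24.5 20 0 0 -0.56; 28 -28 20 0 0 -0.64; 31.5 -31.5 20 0 0 -0.72; 34.8 -35.4 20 0 0 -0.806; 34.8 -35.4 20 0 0 -0.806; 34.8 -35.4 20 0 0 -0.806", "hand": 0.65, "force": 30}}

```text
clock: 1.7
tool_pos: [601.3, 242.3, 430.4]
orientation: [0.569, 0.823, -0.001, -0.0]
contact_force: [0.4, 1.0, -0.3]
grip_width: 0.652
grip_force: 0.0
```

{"name": "send_rows", "arguments": {"moves": "-0.15 0.2 -4 0 0 0; -0.15 0.2 -8 0 0 0; -0.15 0.2 -12 0 0 0; -0.15 0.2 -16 0 0 0; -0.15 0.2 -19 0 0 0; -0.15 0.2 -20.5 0 0 0; -0.15 0.2 -20.5 0 0 0; -0.15 0.2 -20.5 0 0 0"}}

```text
clock: 2.5
tool_pos: [599.2, 248.4, 227.6]
orientation: [0.566, 0.824, 0.001, 0.0]
contact_force: [0.5, 0.1, 0.6]
grip_width: 0.646
grip_force: 0.0
```

Run:
```python
from h import *
print(robot.read_state()["tool_pos"],robot.read_state()["contact_force"])
im=[]
p,d=snap("top");im.append(cv2.resize(p[80:220,90:260],(476,392),interpolation=cv2.INTER_CUBIC))
p,d=snap("scene");W=pts("scene",d);im.append(cv2.resize(p[170:290,340:440],(326,392),interpolation=cv2.INTER_CUBIC))
cv2.imwrite("pics/a1.png",np.hstack(im)[:,:800,::-1])
f=W.reshape(-1,3)
for lo in range(225,300,8):
    w=f[(np.hypot(f[:,0]-600,f[:,1]-244)<80)&(f[:,2]>lo)&(f[:,2]<lo+8)]
    if len(w):
        q=w[:,:2]-[600,244];u=q@[.934,.358];v=q@[-.358,.934];print(lo,len(w),np.round([u.min(),u.max(),v.min(),v.max()]))
```

```text
[599.22709657 248.40909034 227.55732842] [0.48761424 0.13371875 0.62112687]
225 2 [-26. -25.   1.   3.]
233 25 [-31.  42.  -8.  13.]
241 36 [-38.  45.  -9.  12.]
249 31 [-39.  45.  -8.  11.]
257 30 [-26.  46.  -8.  10.]
265 28 [-33.  46.  -9.   6.]
273 29 [-48.  62. -11.  12.]
281 74 [-57.  64. -11.  14.]
289 39 [-50.  65. -12.  16.]
297 101 [-62.  67. -15.  13.]
```

View pics/a1.png

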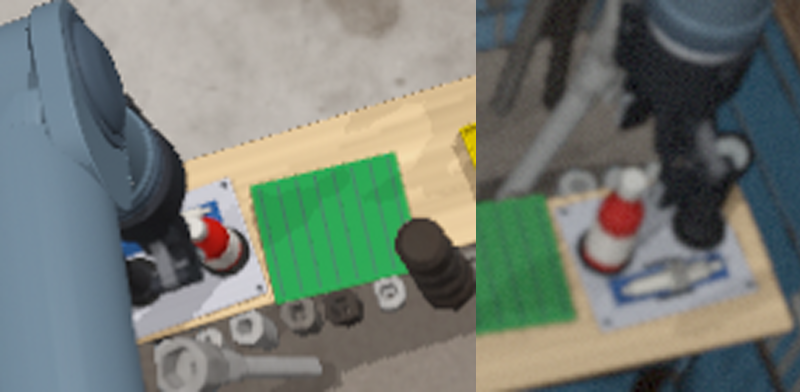

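The view is partly blocked by the arm: the bottle cap is at (632,182) and the gripper hovers at (690,100). The depth points put the fingers about 2 mm off in y, so I'll settle and re-read.

{"name": "send_rows", "arguments": {"moves": "0 0 0 0 0 0; 0 0 0 0 0 0; 0 0 0 0 0 0"}}

```text
clock: 2.9
tool_pos: [599.3, 247.1, 227.2]
orientation: [0.567, 0.824, 0.001, 0.0]
contact_force: [-0.5, 0.6, -0.3]
grip_width: 0.646
grip_force: 0.0
```

{"name": "send_rows", "arguments": {"moves": "0.1 -0.25 -1 0 0 0; 0.1 -0.25 -3 0 0 0; 0.1 -0.25 -5 0 0 0; 0.1 -0.25 -7 0 0 0; 0.1 -0.25 -8 0 0 0; 0.1 -0.25 -8.6 0 0 0; 0.1 -0.25 -8.9 0 0 0; 0.1 -0.25 -8.9 0 0 0; 0.1 -0.25 -8.9 0 0 0"}}

```text
clock: 3.8
tool_pos: [600.6, 244.7, 138.2]
orientation: [0.567, 0.824, 0.001, 0.0]
contact_force: [-0.0, 0.7, 0.2]
grip_width: 0.65
grip_force: 0.0
```

Run:
```python
from h import *
p,d=snap("scene");cv2.imwrite("pics/a2.png",cv2.resize(p[190:290,340:440],(600,600),interpolation=cv2.INTER_CUBIC)[...,::-1])
```

```text
(no output)
```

View pics/a2.png

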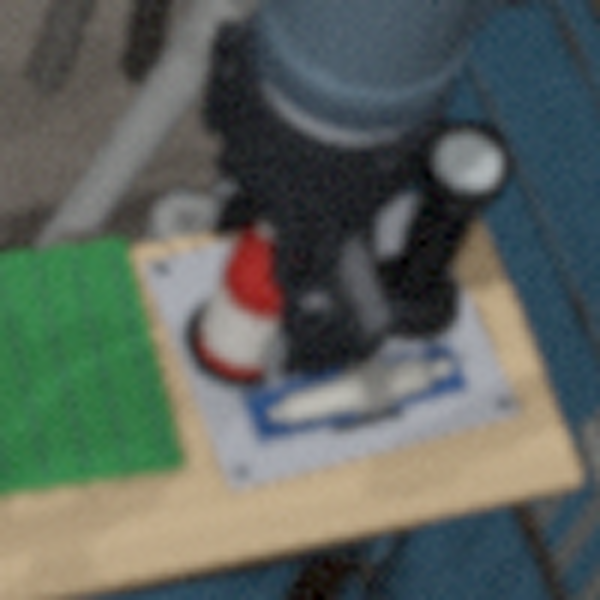

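The back finger sits at (315,320) beside the bottle at (245,300). I'll check its sideways centring numerically from depth.

Run:
```python
from h import *
p,d=snap("scene");W=pts("scene",d);f=W.reshape(-1,3);c=p.reshape(-1,3).astype(int)
q=f[:,:2]-[600,244.4];u=q@[.934,.358];v=q@[-.358,.934]
for lo in range(105,205,8):
    s=(abs(u)<60)&(abs(v)<35)&(f[:,2]>lo)&(f[:,2]<lo+8)
    dark=s&(c.max(1)<95)&(u>19); red=s&(u<22)&(v<15)&((c[:,0]-c[:,1]>50)|(c.min(1)>120))
    for nm,m in(("fing",dark),("bot",red)):
        if m.sum()>3: print(lo,nm,m.sum(),np.round([u[m].min(),u[m].max(),v[m].min(),v[m].max(),np.median(v[m])],1))
```

```text
105 bot 7 [ -2.3  18.  -14.8  -0.8  -8. ]
113 bot 17 [ -2.6  18.  -16.6  -3.1 -13. ]
121 bot 15 [ -2.6  18.4 -17.8  -3.7 -12.7]
129 bot 20 [ -7.2  19.2 -17.3  -3.4 -12.5]
137 bot 21 [-26.4  18.2 -17.3   6.  -13. ]
145 bot 16 [ -1.5  17.6 -16.9  -3.9 -12.5]
153 bot 14 [ -0.2  18.2 -16.1  -3.7 -11.6]
161 fing 9 [36.6 45.6 -9.6 -4.7 -7.5]
161 bot 29 [ -8.1  17.  -16.5  -6.1 -11.6]
169 bot 25 [-10.9  18.8 -13.3  -5.3  -9.1]
177 bot 8 [-6.6  6.5 -9.3 -5.7 -7.7]
185 fing 28 [ 30.1  57.1 -14.5   7.7  -8.8]
193 fing 25 [ 33.1  59.8 -14.    7.3 -10.9]
201 fing 21 [ 22.6  58.9 -14.3   5.8  -8. ]
```

{"name": "send_rows", "arguments": {"moves": "0 0 0 0 0 0; 0 0 0 0 0 0; 0 0 0 0 0 0; 0 0 0 0 0 0; 0 0 0 0 0 0; 0 0 0 0 0 0; 0 0 0 0 0 0; 0 0 0 0 0 0; 0 0 0 0 0 0; 0 0 0 0 0 0", "hand": 0.2, "force": 35}}

```text
clock: 4.9
tool_pos: [600.0, 244.6, 138.0]
orientation: [0.567, 0.824, 0.0, -0.0]
contact_force: [-2.6, -1.2, 5.4]
grip_width: 0.386
grip_force: 35.0
```

{"name": "send_rows", "arguments": {"moves": "0 0 1 0 0 0; 0 0 3 0 0 0; 0 0 5 0 0 0; 0 0 6 0 0 0; 0.6 -1.5 6 0 0 0; 1.2 -3.5 6 0 0 0; 1.9 -5.5 6 0 0 0; 2.6 -7.5 6 0 0 0; 3.3 -9.5 6 0 0 0; 3.8 -11 6 0 0 0; 4.05 -11.85 6 0 0 0; 4.05 -11.85 6 0 0 0; 4.05 -11.85 6 0 0 0; 4.05 -11.85 5 0 0 0; 4.05 -11.85 3.5 0 0 0; 4.05 -11.85 2 0 0 0; 4.05 -11.85 1 0 0 0; 4.05 -11.85 0.5 0 0 0; 4.05 -11.85 0.3 0 0 0; 4.05 -11.85 0.3 0 0 0"}}

```text
clock: 6.9
tool_pos: [640.5, 125.9, 140.1]
orientation: [0.567, 0.824, -0.0, 0.0]
contact_force: [0.5, 0.2, -1.7]
grip_width: 0.384
grip_force: 35.0
```

{"name": "send_rows", "arguments": {"moves": "0 0 -0.1 0 0 0; 0 0 -0.2 0 0 0; 0 0 -0.25 0 0 0; 0 0 -0.25 0 0 0; 0 0 -0.25 0 0 0"}}

```text
clock: 7.4
tool_pos: [640.6, 126.0, 138.1]
orientation: [0.567, 0.824, 0.0, 0.0]
contact_force: [0.0, 0.7, -1.5]
grip_width: 0.385
grip_force: 35.1
```

{"name": "send_rows", "arguments": {"moves": "0 0 -0.1 0 0 0; 0 0 -0.1 0 0 0; 0 0 -0.2 0 0 0; 0 0 -0.2 0 0 0"}}

```text
clock: 7.8
tool_pos: [640.7, 125.9, 137.9]
orientation: [0.567, 0.824, 0.0, -0.0]
contact_force: [-3.7, -1.0, 9.0]
grip_width: 0.381
grip_force: 36.3
```

Touched down. Opening to 0.65 and rising.

{"name": "send_rows", "arguments": {"moves": "0 0 0.1 0 0 0; 0 0 0.1 0 0 0; 0 0 0.1 0 0 0; 0 0 0.1 0 0 0; 0 0 0.1 0 0 0; 0 0 0.1 0 0 0; 0 0 0.1 0 0 0; 0 0 2 0 0 0; 0 0 5 0 0 0; 0 0 8 0 0 0; 0 0 11 0 0 0; 0 0 14 0 0 0; 0 0 14 0 0 0; 0 0 14 0 0 0", "hand": 0.65}}

```text
clock: 9.2
tool_pos: [640.7, 126.0, 276.5]
orientation: [0.567, 0.824, 0.001, 0.0]
contact_force: [0.0, 0.5, -0.8]
grip_width: 0.65
grip_force: 0.0
```

Run:
```python
from h import *
p,d=snap("scene");cv2.imwrite("pics/a3.png",cv2.resize(p[190:290,290:440],(750,500),interpolation=cv2.INTER_CUBIC)[...,::-1])
W=pts("scene",d);f=W.reshape(-1,3);c=p.reshape(-1,3).astype(int)
for nm,x,y in(("torch",570,312),("bottle",641,126)):
    w=f[(np.hypot(f[:,0]-x,f[:,1]-y)<28)&(f[:,2]>205)&(f[:,2]<216)]
    if len(w): print(nm,len(w),cv2.minEnclosingCircle(w[:,:2].astype(np.float32)),np.median(w[:,2]))
```

```text
torch 122 ((571.6046142578125, 312.5113525390625), 18.188295364379883) 207.31766208334025
bottle 46 ((642.2797241210938, 124.93727111816406), 9.143635749816895) 207.74653764215418
```

View pics/a3.png

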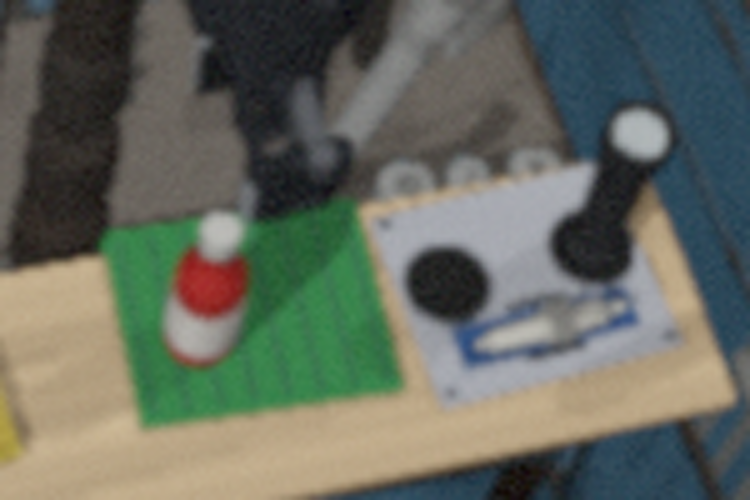

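The bottle stands on the mat at (205,310), its seat is empty at (447,285), and the torch and plug are untouched. Next is the torch.

{"name": "send_rows", "arguments": {"moves": "-1.4 3.7 0 0 0 0; -2.8 7.4 0 0 0 0; -4.2 11.1 0 0 0 0; -5.6 14.8 0 0 0 0; -7.05 18.6 0 0 0 0; -7.05 18.6 0 0 0 0; -7.05 18.6 0 0 0 0; -7.05 18.6 -3 0 0 0; -7.05 18.6 -6 0 0 0; -7.05 18.6 -9 0 0 0; -7.05 18.6 -10.5 0 0 0; -7.05 18.6 -11.5 0 0 0; -7.05 18.6 -11.5 0 0 0; -7.05 18.6 -11.5 0 0 0"}}

```text
clock: 10.65
tool_pos: [570.9, 311.9, 161.9]
orientation: [0.567, 0.824, 0.001, 0.0]
contact_force: [0.5, 0.9, 1.0]
grip_width: 0.651
grip_force: 0.0
```

{"name": "send_rows", "arguments": {"moves": "0 0 0 0 0 0; 0 0 0 0 0 0; 0 0 0 0 0 0; 0 0 0 0 0 0; 0 0 0 0 0 0; 0 0 0 0 0 0; 0 0 0 0 0 0; 0 0 0 0 0 0; 0 0 0 0 0 0; 0 0 0 0 0 0", "hand": 0.2, "force": 40}}

```text
clock: 11.65
tool_pos: [570.7, 312.5, 162.7]
orientation: [0.567, 0.824, 0.001, 0.0]
contact_force: [-1.7, -1.0, 5.6]
grip_width: 0.37
grip_force: 39.8
```

{"name": "send_rows", "arguments": {"moves": "0 0 1 0 0 0; 0 0 3 0 0 0; 0 0 5 0 0 0; 0 0 6 0 0 0; 0.8 -1.7 6 0 0 0; 1.6 -3.7 6 0 0 0; 2.4 -5.7 6 0 0 0; 3.2 -7.7 6 0 0 0; 4 -9.7 6 0 0 0; 4.7 -11.4 6 0 0 0; 5.03 -12.25 6 0 0 0; 5.03 -12.25 6 0 0 0; 5.03 -12.25 6 0 0 0; 5.03 -12.25 5 0 0 0; 5.03 -12.25 3.5 0 0 0; 5.03 -12.25 2 0 0 0; 5.03 -12.25 1 0 0 0; 5.03 -12.25 0.4 0 0 0; 5.03 -12.25 0.1 0 0 0; 5.03 -12.25 0.1 0 0 0"}}

```text
clock: 13.65
tool_pos: [619.7, 189.2, 162.6]
orientation: [0.567, 0.824, -0.001, -0.001]
contact_force: [-2.1, -0.1, 3.5]
grip_width: 0.37
grip_force: 39.9
```

{"name": "send_rows", "arguments": {"moves": "0 0 -0.1 0 0 0; 0 0 -0.2 0 0 0; 0 0 -0.2 0 0 0; 0 0 -0.2 0 0 0"}}

```text
clock: 14.05
tool_pos: [619.9, 189.1, 162.6]
orientation: [0.567, 0.824, -0.0, -0.001]
contact_force: [-7.0, -1.6, 10.8]
grip_width: 0.37
grip_force: 41.1
```

{"name": "send_rows", "arguments": {"moves": "0 0 0.2 0 0 0; 0 0 0.2 0 0 0; 0 0 0.2 0 0 0; 0 0 0.2 0 0 0; 0 0 0.2 0 0 0; 0 0 0.2 0 0 0; 0 0 0.2 0 0 0; 0 0 2 0 0 0; 0 0 5 0 0 0; 0 0 8 0 0 0; 0 0 11 0 0 0; 0 0 11 0 0 0; 0 0 11 0 0 0; 0 0 11 0 0 0", "hand": 0.65}}

```text
clock: 15.45
tool_pos: [619.3, 189.3, 268.3]
orientation: [0.567, 0.824, -0.001, -0.001]
contact_force: [0.7, -0.2, 0.3]
grip_width: 0.651
grip_force: 0.0
```

Run:
```python
from h import *
p,d=snap("scene");cv2.imwrite("pics/a4.png",cv2.resize(p[190:290,290:440],(750,500),interpolation=cv2.INTER_CUBIC)[...,::-1])
np.savez("s4.npz",p=p,d=d)
W=pts("scene",d);f=W.reshape(-1,3)
for nm,x,y in(("torch",620,189),("bottle",641,126)):
    w=f[(np.hypot(f[:,0]-x,f[:,1]-y)<25)&(f[:,2]>203)&(f[:,2]<216)]
    if len(w): print(nm,len(w),cv2.minEnclosingCircle(w[:,:2].astype(np.float32)),np.median(w[:,2]))
q=f[:,:2]-[592.4,281];u=q@[.934,.358];v=q@[-.358,.934]
m=(abs(u-27)<25)&(abs(v)<50)&(f[:,2]>107)&(f[:,2]<126)
w=f[m];print("plug",m.sum(),cv2.minAreaRect(w[:,:2].astype(np.float32)),"u",np.round(np.percentile(u[m],[2,50,98]),1),"v",np.round(np.percentile(v[m],[2,50,98]),1),w[:,2].max())
e=np.polyfit(v[m],u[m],1);print("tilt rad",e)
p,d=snap("top");f=pts("top",d).reshape(-1,3)
q=f[:,:2]-[592.4,281];u=q@[.934,.358];v=q@[-.358,.934]
m=(abs(u-27)<25)&(abs(v)<50)&(f[:,2]>107)&(f[:,2]<126)
if m.sum()>20: print("top plug",m.sum(),"u",np.round(np.percentile(u[m],[2,50,98]),1),"v",np.round(np.percentile(v[m],[2,50,98]),1),np.polyfit(v[m],u[m],1))
```

```text
torch 160 ((620.9713134765625, 190.4555206298828), 18.05805206298828) 206.53549874019808
bottle 52 ((642.848388671875, 125.39395141601562), 9.439806938171387) 208.6246041832723
plug 134 ((622.2001953125, 293.3789978027344), (17.274967193603516, 68.58661651611328), 26.715652465820312) u [24.1 31.6 39.3] v [-30.9   2.1  32.7] 120.40802705717921
tilt rad [-8.33618457e-03  3.13837340e+01]
```

View pics/a4.png

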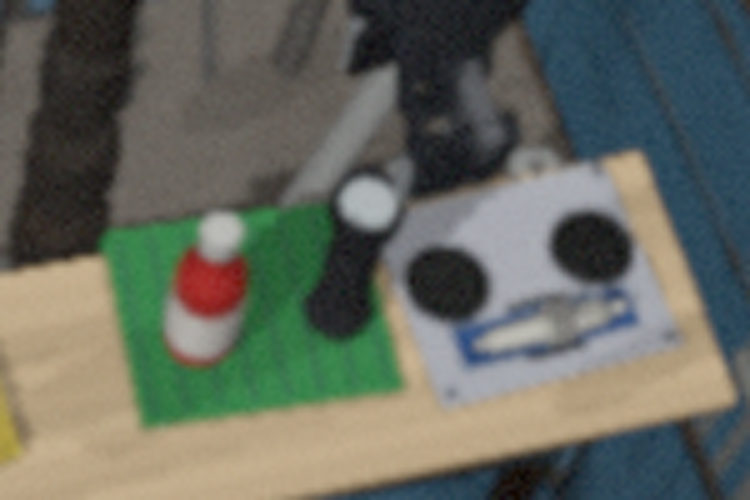

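The torch (350,260) and bottle (205,310) both stand on the mat, and the plug at (550,325) is undisturbed. Now the plug.

{"name": "send_rows", "arguments": {"moves": "0 2.5 0 0 0 0; 0 5 0 0 0 0; 0 7.5 0 0 0 0; 0 10.35 0 0 0 0; 0 10.35 0 0 0 0; 0 10.35 -4 0 0 0; 0 10.35 -8 0 0 0; 0 10.35 -11 0 0 0; 0 10.35 -13 0 0 0; 0 10.35 -14 0 0 0; 0 10.35 -14 0 0 0; 0 10.35 -14 0 0 0", "hand": 0.6}}

```text
clock: 16.75
tool_pos: [620.9, 292.8, 130.5]
orientation: [0.567, 0.824, 0.0, 0.0]
contact_force: [-0.4, -0.5, 0.3]
grip_width: 0.602
grip_force: 0.0
```

Run:
```python
from h import *
p,d=snap("scene");cv2.imwrite("pics/a5.png",cv2.resize(p[200:280,360:440],(600,600),interpolation=cv2.INTER_CUBIC)[...,::-1])
```

View pics/a5.png

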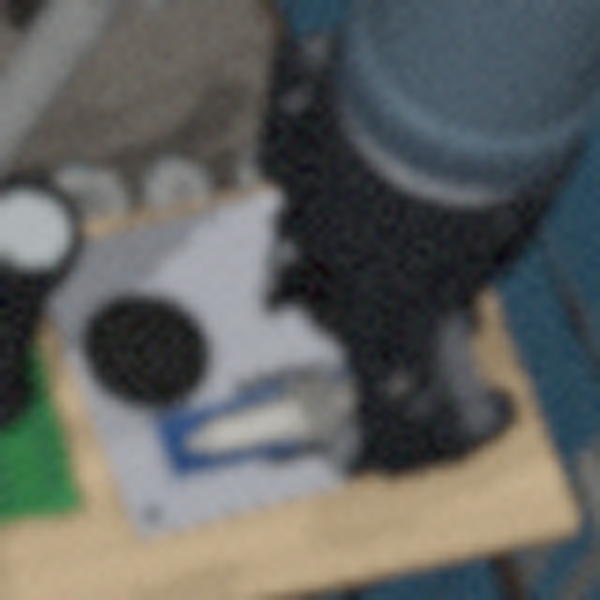

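The back finger at (410,430) stands beside the plug's body at (325,410). I'll check the alignment numerically.

Run:
```python
from h import *
p,d=snap("scene");W=pts("scene",d);f=W.reshape(-1,3);c=p.reshape(-1,3).astype(int)
print(robot.read_state()["tool_pos"])
q=f[:,:2]-[592.4,281];u=q@[.934,.358];v=q@[-.358,.934]
for lo in range(130,200,10):
    m=(u>35)&(u<90)&(abs(v)<45)&(f[:,2]>lo)&(f[:,2]<lo+10)
    if m.sum()>3: print(lo,m.sum(),np.round(np.percentile(u[m],[3,50,97]),1),np.round(np.percentile(v[m],[3,50,97]),1))
```

```text
[621.56806206 293.35102299 131.7457014 ]
140 12 [60.6 65.1 71.5] [-9.9 -8.1 -1.8]
150 12 [61.2 66.9 72.2] [-9.  -7.1 -3.5]
160 12 [59.8 65.1 71.4] [-10.3  -7.2  -5.1]
170 7 [58.7 67.1 71.7] [-12.5  -8.5  -6.3]
180 51 [60.6 69.8 89.6] [-12.9  -5.6   8.5]
190 28 [60.8 66.6 88.5] [-13.4 -10.3   8.2]
```

{"name": "send_rows", "arguments": {"moves": "-0.2 0 -1 0 0 0; -0.2 0 -2 0 0 0; -0.2 0 -2.6 0 0 0; -0.2 0 -2.85 0 0 0; -0.2 0 -2.85 0 0 0; -0.2 0 -2.85 0 0 0"}}

```text
clock: 17.45
tool_pos: [618.4, 293.0, 101.3]
orientation: [0.567, 0.824, 0.0, 0.0]
contact_force: [-0.8, 0.5, -0.0]
grip_width: 0.602
grip_force: 0.0
```

{"name": "send_rows", "arguments": {"moves": "0 0 0 0 0 0; 0 0 0 0 0 0; 0 0 0 0 0 0; 0 0 0 0 0 0; 0 0 0 0 0 0; 0 0 0 0 0 0; 0 0 0 0 0 0; 0 0 0 0 0 0; 0 0 0 0 0 0; 0 0 0 0 0 0", "hand": 0.05, "force": 25}}

```text
clock: 18.45
tool_pos: [619.2, 293.4, 102.5]
orientation: [0.567, 0.824, 0.001, 0.001]
contact_force: [0.0, -1.3, 5.5]
grip_width: 0.184
grip_force: 26.9
```

{"name": "send_rows", "arguments": {"moves": "0 0 0.3 0 0 0; 0 0 0.8 0 0 0; 0 0 1.5 0 0 0; 0 0 2.5 0 0 0; 0 0 4 0 0 0; 0 0 6 0 0 0; 0 0 8 0 0 0; 0 0 8 0 0 0; 0 0 8 0 0 0"}}

```text
clock: 19.35
tool_pos: [618.7, 293.2, 182.4]
orientation: [0.567, 0.824, 0.001, 0.0]
contact_force: [0.0, -0.2, -0.5]
grip_width: 0.188
grip_force: 24.8
```

Run:
```python
from h import *
p,d=snap("scene");cv2.imwrite("pics/a6.png",cv2.resize(p[180:280,350:450],(600,600),interpolation=cv2.INTER_CUBIC)[...,::-1])
W=pts("scene",d);f=W.reshape(-1,3);c=p.reshape(-1,3).astype(int)
q=f[:,:2]-[619.2,293.4];u=q@[.934,.358];v=q@[-.358,.934]
m=(abs(u)<25)&(abs(v)<60)&(f[:,2]>155)&(f[:,2]<215)&(c.min(1)>95)
print(m.sum(),np.round(np.percentile(u[m],[3,50,97]),1),np.round(np.percentile(v[m],[1,50,99]),1),np.round(np.percentile(f[m,2],[3,50,97]),1),np.polyfit(v[m],u[m],1),np.polyfit(v[m],f[m,2],1))
print(robot.read_state()["tool_pos"])
```

```text
104 [-13.    3.   16.3] [-40.5 -13.7  -2.3] [182.9 190.3 211.2] [-0.05714756  1.85025553] [  0.2553715 196.4320766]
[617.81588121 292.9152335  181.0474884 ]
```

View pics/a6.png

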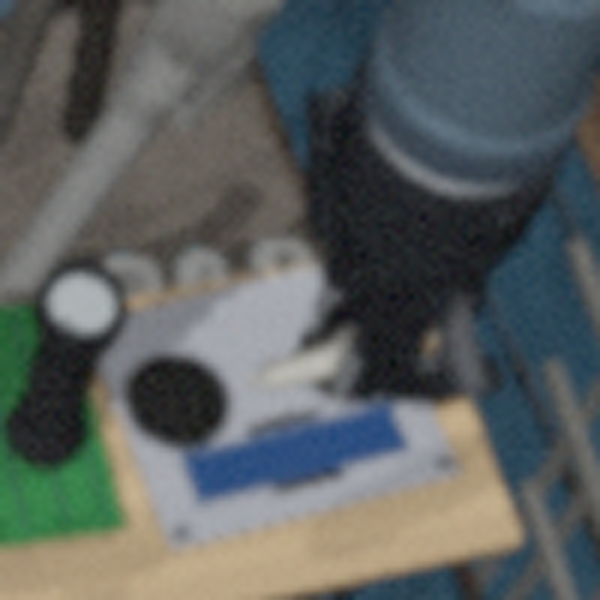

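The plug is held level, with its insulator end at (265,375), and the blue strip is empty. I'll carry it high behind the mat items to the tray.

{"name": "send_rows", "arguments": {"moves": "0.5 0 2.5 0 0 0; 1.5 0 5 0 0 0; 3 -0.5 8 0 0 0; 4.5 -2 8 0 0 0; 5.5 -4.5 8 0 0 0.01; 6 -7.5 8 0 0 0.02; 6.5 -10.5 8 0 0 0.03; 6.8 -13.5 8 0 0 0.04; 7 -16.5 8 0 0 0.05; 7 -19.5 8 0 0 0.06; 7.1 -22.5 8 0 0 0.06; 7.2 -25.5 8 0 0 0.06; 7.2 -28.5 8 0 0 0.06; 7.2 -30 8 0 0 0.06; 7.2 -30.85 8 0 0 0.06; 7.2 -30.85 8 0 0 0.06; 7.2 -30.85 5 0 0 0.06; 7.2 -30.85 2 0 0 0.06; 7.2 -30.85 0 0 0 0.06; 7.2 -30.85 0 0 0 0.06"}}

```text
clock: 21.4
tool_pos: [687.2, -11.5, 176.5]
orientation: [0.54, 0.842, -0.002, -0.004]
contact_force: [-1.1, 0.7, -0.8]
grip_width: 0.194
grip_force: 24.8
```

{"name": "send_rows", "arguments": {"moves": "0 0 0 0 0 0; 0 0 0 0 0 0; 0 0 0 0 0 0"}}

```text
clock: 21.7
tool_pos: [691.6, -15.1, 183.4]
orientation: [0.541, 0.841, 0.001, 0.001]
contact_force: [-1.1, 0.3, -0.8]
grip_width: 0.189
grip_force: 24.8
```

Run:
```python
from h import *
s=robot.read_state();print(s["tool_pos"],s["orientation"],s["grip_width"])
p,d=snap("scene");cv2.imwrite("pics/a7.png",cv2.resize(p[190:310,210:370],(800,600),interpolation=cv2.INTER_CUBIC)[...,::-1])
W=pts("scene",d);hsv=cv2.cvtColor(p,cv2.COLOR_RGB2HSV)
f=W.reshape(-1,3);c=p.reshape(-1,3).astype(int)
T=s["tool_pos"];a=np.deg2rad(24.2);q=f[:,:2]-T[:2];u=q@[np.cos(a),np.sin(a)];v=q@[-np.sin(a),np.cos(a)]
m=(abs(u)<14)&(abs(v)<60)&(abs(f[:,2]-T[2]-5)<20)
o=m&(abs(v)>17)
for sg in(1,-1):
    w=o&(v*sg>0)
    if w.sum()>3:print(sg,w.sum(),np.round(np.percentile(v[w],[1,50,99]),1),"u",np.median(u[w]),"z",np.median(f[w,2]),np.polyfit(v[w],u[w],1))
```

```text
[691.58259896 -15.13254204 183.3959363 ] [0.54141274 0.84075503 0.00112156 0.00139857] 0.18872660038308942
1 26 [20.  26.2 36.4] u 3.1347686662231977 z 191.84066345257446 [-0.06757791  4.51002182]
-1 42 [-38.8 -26.1 -17.5] u 3.677056973963764 z 189.7805019867901 [0.08334235 5.51550267]
```

View pics/a7.png

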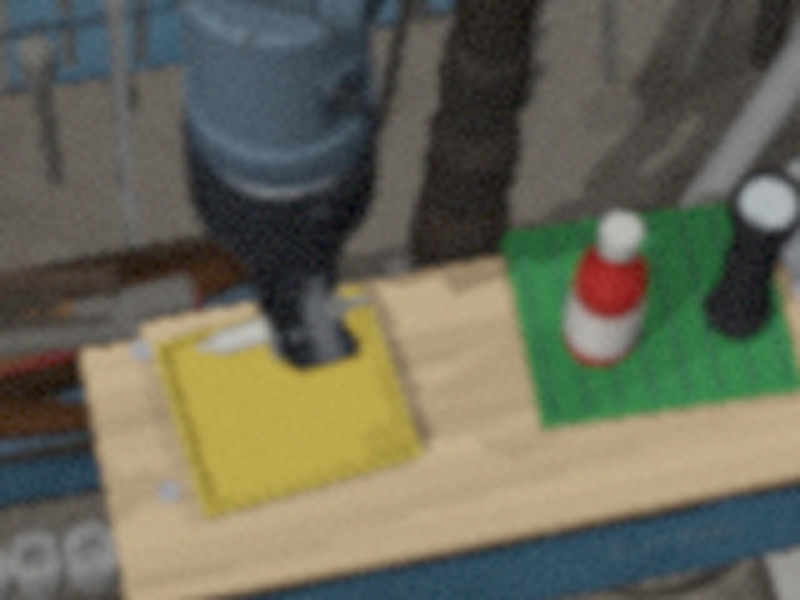

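The plug is level over the tray, ends at (200,345) and (370,300), and both parked items still stand. Lowering it.

{"name": "send_rows", "arguments": {"moves": "-0.1 0 -2 0 0 0; -0.1 0 -4 0 0 0; -0.1 0 -5.5 0 0 0; -0.1 0 -6.5 0 0 0; -0.1 0 -7.2 0 0 0; -0.1 0 -7.6 0 0 0; -0.1 0 -7.8 0 0 0; -0.1 0 -7.8 0 0 0; -0.1 0 -7.8 0 0 0"}}

```text
clock: 22.65
tool_pos: [689.7, -15.6, 104.0]
orientation: [0.542, 0.841, 0.0, 0.0]
contact_force: [0.4, -0.0, -0.2]
grip_width: 0.189
grip_force: 24.8
```

{"name": "send_rows", "arguments": {"moves": "0 0 -0.1 0 0 0; 0 0 -0.15 0 0 0; 0 0 -0.15 0 0 0; 0 0 -0.15 0 0 0"}}

```text
clock: 23.05
tool_pos: [689.6, -15.5, 102.5]
orientation: [0.542, 0.841, 0.0, 0.0]
contact_force: [-0.3, 0.7, 3.4]
grip_width: 0.187
grip_force: 25.1
```

Contact. Releasing and rising.

{"name": "send_rows", "arguments": {"moves": "0 0 0 0 0 0; 0 0 0 0 0 0; 0 0 0 0 0 0; 0 0 0 0 0 0; 0 0 0 0 0 0; 0 0 0 0 0 0; 0 0 1 0 0 0; 0 0 3 0 0 0; 0 0 6 0 0 0; 0 0 10 0 0 0; 0 0 14 0 0 0; 0 0 16.5 0 0 0; 0 0 16.5 0 0 0; 0 0 16.5 0 0 0; 0 0 16.5 0 0 0", "hand": 0.45}}

```text
clock: 24.55
tool_pos: [688.1, -15.3, 265.1]
orientation: [0.542, 0.841, -0.001, -0.001]
contact_force: [0.6, -0.9, 0.2]
grip_width: 0.45
grip_force: 0.0
```

Run:
```python
from h import *
s=robot.read_state();print(s["tool_pos"],s["orientation"],s["grip_width"],s["clock"])
p,d=snap("scene");cv2.imwrite("pics/a8.png",cv2.resize(p[190:310,210:370],(800,600),interpolation=cv2.INTER_CUBIC)[...,::-1])
for n in("scene","top"):
    if n=="top":p,d=snap("top")
    W=pts(n,d);hsv=cv2.cvtColor(p,cv2.COLOR_RGB2HSV);f=W.reshape(-1,3);h=hsv.reshape(-1,3)
    a=np.deg2rad(24.2);q=f[:,:2]-[690.5,-16];u=q@[np.cos(a),np.sin(a)];v=q@[-np.sin(a),np.cos(a)]
    m=(abs(u)<38)&(abs(v)<46)&(f[:,2]>100)&(f[:,2]<130)&(h[:,1]<110)
    if m.sum()>10:print(n,m.sum(),"u",np.round(np.percentile(u[m],[2,50,98]),1),"v",np.round(np.percentile(v[m],[1,50,99]),1),np.polyfit(v[m],u[m],1),f[m,2].max())
    if n=="scene":
      for nm,x,y in(("torch",620,189),("bottle",641,126)):
        w=f[(np.hypot(f[:,0]-x,f[:,1]-y)<25)&(f[:,2]>203)&(f[:,2]<216)]
        if len(w): print(nm,len(w),cv2.minEnclosingCircle(w[:,:2].astype(np.float32)))
```

```text
[688.05187964 -15.29931831 265.0639728 ] [ 5.41600745e-01  8.40634404e-01 -8.06328123e-04 -1.33455642e-03] 0.44975590327975246 24.55
scene 173 u [-7.2  3.1 10.5] v [-36.5   0.9  36.4] [-0.00408571  2.93781918] 121.26357220666954
torch 169 ((620.4546508789062, 189.63674926757812), 17.993392944335938)
bottle 52 ((642.0613403320312, 125.2406997680664), 9.088912963867188)
```

View pics/a8.png

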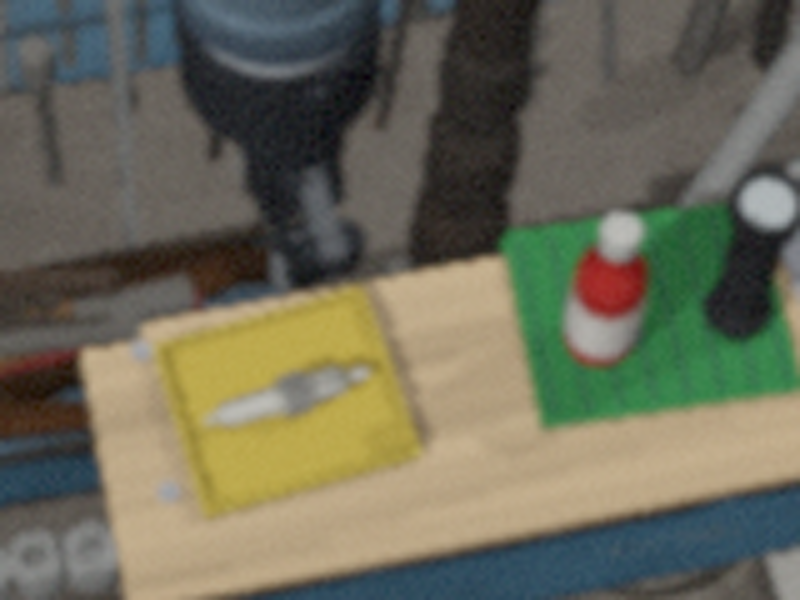

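The plug lies centred along the tray at (290,390), and the torch and bottle still stand. Now the torch goes back.

{"name": "send_rows", "arguments": {"moves": "0 3 1 0 0 -0.01; -0.7 6 1 0 0 -0.02; -1.5 9 1 0 0 -0.03; -3 12 1 0 0 -0.04; -4.5 15 1 0 0 -0.05; -5.8 18 1 0 0 -0.06; -6.9 20.5 1 0 0 -0.06; -6.9 20.5 1 0 0 -0.06; -6.9 20.5 1 0 0 -0.06; -6.9 20.5 1 0 0 -0.06; -6.9 20.5 1 0 0 -0.06", "hand": 0.65}}

```text
clock: 25.75
tool_pos: [620.9, 186.9, 276.5]
orientation: [0.568, 0.823, -0.001, 0.0]
contact_force: [-0.3, -0.5, -0.0]
grip_width: 0.652
grip_force: 0.0
```

{"name": "send_rows", "arguments": {"moves": "0 0 -1 0 0 0; 0 0 -3 0 0 0; 0 0 -4 0 0 0; 0 0 -4 0 0 0; 0 0 -4 0 0 0; 0 0 -4 0 0 0"}}

```text
clock: 26.35
tool_pos: [620.9, 189.5, 237.7]
orientation: [0.567, 0.824, 0.001, 0.0]
contact_force: [0.1, 0.6, -0.1]
grip_width: 0.653
grip_force: 0.0
```

{"name": "send_rows", "arguments": {"moves": "-0.05 0 -2 0 0 0; -0.05 0 -4 0 0 0; -0.05 0 -6 0 0 0; -0.05 0 -7.2 0 0 0; -0.05 0 -7.5 0 0 0; -0.05 0 -7.5 0 0 0; -0.05 0 -7.5 0 0 0"}}

```text
clock: 27.05
tool_pos: [620.7, 189.7, 163.1]
orientation: [0.567, 0.824, 0.001, 0.001]
contact_force: [0.1, 0.2, 0.4]
grip_width: 0.645
grip_force: 0.0
```

{"name": "send_rows", "arguments": {"moves": "0 0 0 0 0 0; 0 0 0 0 0 0; 0 0 0 0 0 0; 0 0 0 0 0 0; 0 0 0 0 0 0; 0 0 0 0 0 0; 0 0 0 0 0 0; 0 0 0 0 0 0; 0 0 0 0 0 0; 0 0 0 0 0 0", "hand": 0.2, "force": 40}}

```text
clock: 28.05
tool_pos: [620.1, 189.6, 163.0]
orientation: [0.567, 0.824, 0.001, 0.0]
contact_force: [-2.7, -0.8, 5.6]
grip_width: 0.371
grip_force: 39.8
```

{"name": "send_rows", "arguments": {"moves": "0 0 1 0 0 0; 0 0 3 0 0 0; 0 0 5 0 0 0; 0 0 6 0 0 0; -0.8 1.7 6 0 0 0; -1.6 3.7 6 0 0 0; -2.4 5.7 6 0 0 0; -3.2 7.7 6 0 0 0; -4 9.7 6 0 0 0; -4.6 11.4 6 0 0 0; -4.95 12.3 6 0 0 0; -4.95 12.3 6 0 0 0; -4.95 12.3 6 0 0 0; -4.95 12.3 5 0 0 0; -4.95 12.3 3.5 0 0 0; -4.95 12.3 2 0 0 0; -4.95 12.3 1 0 0 0; -4.95 12.3 0.4 0 0 0; -4.95 12.3 0.2 0 0 0; -4.95 12.3 0.2 0 0 0"}}

```text
clock: 30.05
tool_pos: [570.4, 312.5, 163.7]
orientation: [0.567, 0.824, 0.0, 0.0]
contact_force: [-0.2, 0.3, -2.2]
grip_width: 0.371
grip_force: 39.6
```

{"name": "send_rows", "arguments": {"moves": "0 0 -0.1 0 0 0; 0 0 -0.2 0 0 0; 0 0 -0.2 0 0 0; 0 0 -0.2 0 0 0"}}

```text
clock: 30.45
tool_pos: [570.8, 312.9, 163.0]
orientation: [0.567, 0.824, 0.001, 0.0]
contact_force: [-0.9, 0.1, 4.5]
grip_width: 0.368
grip_force: 40.0
```

{"name": "send_rows", "arguments": {"moves": "0 0 0 0 0 0; 0 0 0 0 0 0; 0 0 0 0 0 0; 0 0 0 0 0 0; 0 0 0 0 0 0; 0 0 0 0 0 0; 0 0 0 0 0 0; 0 0 2 0 0 0; 0 0 5 0 0 0; 0 0 8 0 0 0; 0 0 11 0 0 0; 0 0 11.5 0 0 0; 0 0 11.5 0 0 0; 0 0 11.5 0 0 0", "hand": 0.65}}

```text
clock: 31.85
tool_pos: [569.4, 312.2, 275.3]
orientation: [0.567, 0.824, -0.001, -0.001]
contact_force: [-0.8, 0.9, -1.0]
grip_width: 0.651
grip_force: 0.0
```

{"name": "send_rows", "arguments": {"moves": "1.4 -3.7 0 0 0 0; 2.8 -7.4 0 0 0 0; 4.2 -11.1 0 0 0 0; 5.6 -14.8 0 0 0 0; 7.0 -18.65 0 0 0 0; 7.0 -18.65 0 0 0 0; 7.0 -18.65 0 0 0 0; 7.0 -18.65 -2 0 0 0; 7.0 -18.65 -4 0 0 0; 7.0 -18.65 -5 0 0 0; 7.0 -18.65 -5 0 0 0; 7.0 -18.65 -5 0 0 0; 7.0 -18.65 -5 0 0 0"}}

```text
clock: 33.15
tool_pos: [640.9, 126.6, 227.9]
orientation: [0.566, 0.824, 0.001, 0.001]
contact_force: [-0.5, 0.2, -0.2]
grip_width: 0.65
grip_force: 0.0
```

{"name": "send_rows", "arguments": {"moves": "0 -0.05 -2 0 0 0; 0 -0.05 -4 0 0 0; 0 -0.05 -6 0 0 0; 0 -0.05 -7.5 0 0 0; 0 -0.05 -8.5 0 0 0; 0 -0.05 -8.9 0 0 0; 0 -0.05 -8.9 0 0 0; 0 -0.05 -8.9 0 0 0"}}

```text
clock: 33.95
tool_pos: [641.0, 125.6, 138.8]
orientation: [0.567, 0.824, 0.001, 0.001]
contact_force: [-0.2, -0.5, -0.4]
grip_width: 0.65
grip_force: 0.0
```

{"name": "send_rows", "arguments": {"moves": "0 0 0 0 0 0; 0 0 0 0 0 0; 0 0 0 0 0 0; 0 0 0 0 0 0; 0 0 0 0 0 0; 0 0 0 0 0 0; 0 0 0 0 0 0; 0 0 0 0 0 0; 0 0 0 0 0 0; 0 0 0 0 0 0", "hand": 0.2, "force": 35}}

```text
clock: 34.95
tool_pos: [640.7, 125.5, 138.9]
orientation: [0.567, 0.824, 0.0, 0.0]
contact_force: [-0.4, -0.3, 6.5]
grip_width: 0.382
grip_force: 35.1
```

{"name": "send_rows", "arguments": {"moves": "0 0 1 0 0 0; 0 0 3 0 0 0; 0 0 5 0 0 0; 0 0 6 0 0 0; -0.6 1.5 6 0 0 0; -1.2 3.5 6 0 0 0; -1.9 5.5 6 0 0 0; -2.6 7.5 6 0 0 0; -3.3 9.5 6 0 0 0; -3.8 11 6 0 0 0; -4.07 11.87 6 0 0 0; -4.07 11.87 6 0 0 0; -4.07 11.87 6 0 0 0; -4.07 11.87 5 0 0 0; -4.07 11.87 3.5 0 0 0; -4.07 11.87 2 0 0 0; -4.07 11.87 1 0 0 0; -4.07 11.87 0.4 0 0 0; -4.07 11.87 0.2 0 0 0; -4.07 11.87 0.2 0 0 0"}}

```text
clock: 36.95
tool_pos: [599.6, 244.2, 139.7]
orientation: [0.567, 0.824, 0.0, 0.0]
contact_force: [0.5, -0.1, -1.4]
grip_width: 0.378
grip_force: 35.1
```

{"name": "send_rows", "arguments": {"moves": "0 0 -0.1 0 0 0; 0 0 -0.2 0 0 0; 0 0 -0.2 0 0 0; 0 0 -0.2 0 0 0"}}

```text
clock: 37.35
tool_pos: [600.1, 244.5, 138.9]
orientation: [0.567, 0.824, 0.001, 0.0]
contact_force: [-1.2, -0.7, 3.0]
grip_width: 0.382
grip_force: 35.6
```

{"name": "send_rows", "arguments": {"moves": "0 0 0 0 0 0; 0 0 0 0 0 0; 0 0 0 0 0 0; 0 0 0 0 0 0; 0 0 0 0 0 0; 0 0 0 0 0 0; 0 0 0 0 0 0; 0 0 2 0 0 0; 0 0 5 0 0 0; 0 0 8 0 0 0; 0 0 12 0 0 0; 0 0 16 0 0 0; 0 0 20 0 0 0; 0 0 25 0 0 0; 0 0 25 0 0 0; 0 0 25 0 0 0; 0 0 25 0 0 0", "hand": 0.65}}

```text
clock: 39.05
tool_pos: [598.8, 244.1, 386.4]
orientation: [0.567, 0.824, -0.001, -0.001]
contact_force: [-0.1, 0.6, 0.5]
grip_width: 0.651
grip_force: 0.0
```

Run:
```python
from h import *
s=robot.read_state();print(s["tool_pos"],s["contact_force"],np.abs(s["qd"]).max())
p,d=snap("scene");cv2.imwrite("pics/a9.png",cv2.resize(p[190:310,240:440],(800,480),interpolation=cv2.INTER_CUBIC)[...,::-1])
for nm,D in(("start",np.load("scene0.npz")["d"]),("now",d)):
    f=pts("scene",D).reshape(-1,3)
    for o,x,y in(("torch",570,312),("bottle",600,244)):
        w=f[(np.hypot(f[:,0]-x,f[:,1]-y)<28)&(f[:,2]>203)&(f[:,2]<216)]
        print(nm,o,len(w),np.round(cv2.minEnclosingCircle(w[:,:2].astype(np.float32))[0],1))
```

```text
[598.84036391 244.08486227 386.42402912] [-0.13877715  0.58807055  0.5485017 ] 0.024166229137969775
start torch 158 [571.5 312.1]
start bottle 47 [602.1 243.4]
now torch 154 [571.2 312.7]
now bottle 47 [601.4 244.2]
```

View pics/a9.png

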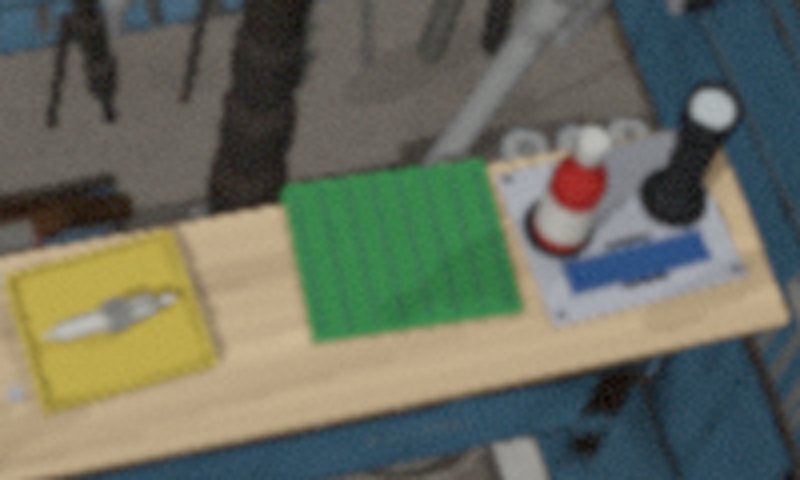

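The torch (675,190) and bottle (565,215) are back on their seats within about 1 mm. The plug is centred in the tray at (115,315) and the arm is clear.

```bash
python3 -c "
from plant import robot
print(robot.close_job())"
```

```text
the job is handed in; nothing more can be done
None
```

I handed the job in after about 39 s of robot time (limit 109 s). The spark plug lies centred along the yellow tray, and the torch and bottle stand back on their own caddy seats, within about 1 mm of where they began. The side cutters, screw tin and tape were never approached, though I did not re-measure them. No verdict came back.

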